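# Unhook the dial meter from its keyhole studs and lay it in the tray

## Robot

A 6-joint arm with a two-finger parallel gripper is mounted at the origin on the work surface. World frame = base frame: x ahead of the robot, y to its left, z up, the work surface at z = 0. Lengths are in m, angles in rad, forces in N, time in s.
With the tool pointing down it reaches from about 0.375 to 0.925 m from the base axis. Payload 5.7 kg.
Tool frame: the origin (TCP) lies at the very end of the fingers, on their centre line; the grasp point (between the pads) lies grip_depth behind it (grip_depth is the distance from the TCP to the grasp point, in m); z points along the fingers, y is the direction in which the jaws open and shut (so a half turn about z gives the same grasp; the last joint's range is limited). The gripper opens to 88 mm and grips with 3 to 60 N. Pads are 20 mm wide; open, the fingers measure 115 mm over their backs; the gripper's body (75 mm by 178 mm) begins 61 mm behind the grasp point.
Start: joints at [-1.25, 0.359, 1.51, -0, 1.272, -0.115], TCP at [0.253, -0.544, 0.223] pointing down, gripper open.
Joint ranges: [-2.97, 2.97], [-1.01, 2.36], [0.21, 2.38], [-0.96, 4.11], [0.2, 2.71], [-2.98, 2.98]. Speed limits (rad/s): [2.39, 2.39, 3.14, 3.14, 3.14, 3.14].

## Interface

Orientations are given as a rotation vector (axis times angle).
In Python, from workcell import * gives the robot as it stands.
- The arm moves only by the shell command python3 -m pendant 'ROWS' [OPENING]. ROWS is a JSON object of lists of equal length, an entry for each row: "travel": the shift along the tool's x, y, z in units of 12 cm (1.0 is 12 cm), a list of three; "turn": the turn about the tool's z in units of 90 degrees (1.0 is 90 degrees). A call has exactly 8 rows; each row is the pose to reach, as a shift and turn from the pose commanded when the call began, along the tool's axes at that moment; what a row does not reach only later rows make up. A row lasts 1/10 s, in which the tool goes at most 50 mm and 8.59 degrees, less where a joint would pass 70% of its speed; a pose out of reach is approached as far as the arm can. A call with a number of a shift or a turn outside -1 to 1 is refused whole. A call with a gripper value outside its range is refused whole. OPENING is the opening, from 0 (shut) to 1 (fully open), set as the call begins (- or left out, the last holds). The fingers move at their own pace and stop on an object; the grip force is fixed at half the most. Time passes only in rows, so rows that repeat a pose let the fingers close, or fill a call up. It gives the time, the measured TCP pose, the force and the opening at its end, in the units of the state.
- get_obs(): the state, without advancing time (a new reading comes with each control period).
- read_camera(name): name is "scene" or "side" or "wrist"; returns a dict with "color" (384x512x3 uint8, blue, green, red), "fx", "fy", "cx", "cy" (pixels), "D" ([k1, k2, p1, p2, k3] as OpenCV has them; the pictures are not rectified), "eye" and "attitude" of the camera in the world; the wrist camera has in their place "mount" (4x4, takes a point from camera to tool coordinates, whose origin is the TCP and whose axes are the flange's). Camera axes: x right, y down, z forward; pixel columns grow to the right and rows downward; lengths in m; the calibration is good to about 2 mm. A picture is of the moment at which its call begins: read the wrist's pose just before it. There is no depth.
- finish_job(): hands the job in, once; it reports no verdict.
The state is a dict: "clock": time; "joints": joint angles; "qd": joint speeds; "joint_torque": joint torques, N m; "ee_pos": TCP position; "orientation": TCP orientation; "wrist_force": force on the tool from outside, world axes, zero at the start; "ft_torque": the same for the moment, N m; "gripper_width": finger opening in m.
Only numpy, scipy, OpenCV 4.12 (cv2) and the standard library are available. Lean on these libraries where they do the work, as an engineer would, in place of code of your own. Each camera call takes 0.05 s, during which the arm holds its last target.

## Task

Take the meter with the round dial down from the sloping board: slide it up the board until its stud heads stand in the wide ends of the keyholes, then lift it straight off the studs. Lay it gently in the shallow tray, flat and face up, lowering it by hand rather than dropping it, and let go. Leave the other meter hanging where it is.

Things in the scene. Friction and masses are not known exactly. Their poses are not given: they have to be found in the camera images.
- dial_meter_center (a point): Loose meter to take down, 0.2 to 0.4 kg; this point is the centre of its grey box housing, 92 mm along x, 52 along y (grip across y, coming in along -z), 44 along z. Face at z = +22 mm: small display at the +x end, round black dial 36 mm wide, 11 mm high near the -x end. While hanging, +x points up the slope, +z out of the board. It pivots in a weak grip: hold firmly, near this point. Fingertips may go down to z = -12 mm (stud heads).
- dial_meter: Same meter, same axes; origin at the middle of the underside of its aluminium back plate, 26 mm below the housing centre. Plate 100 mm along x, 130 along y, 4 thick, so a 39 mm ear shows on each side of the housing, each with a keyhole slot at y = +-46 mm.
- dial_meter_wide (a point): Middle of the wide end of the dial meter's +y keyhole (the other is 92 mm along -y). Wide end about 24 mm across; a 9 mm slot runs from it 26 mm along +x. Hanging, the stud sits at the slot's top, 23 mm along +x from here: slide the meter 23 mm (18 to 28 will do) up the slope along its +x, then it comes off along +z.
- plain_meter_center (a point): The other meter, to be left hanging: same housing, back plate, sizes and axes, but one large display, four small buttons and no dial. This point is the centre of its housing. The meters hang side by side, 170 mm apart; which is left and which is right varies.
- board: Fixed sloping wooden board, 220 mm along x, 380 along y. Origin: middle of its upper surface, 90 mm above the table. x points up the slope (30 degrees, away from the robot), z out of the surface. Studs at x = 25, y = -131, -39, 39, 131 mm: shank 6 mm, head 14 mm across, from 6 to 10 mm above the surface. Meters hang with plates flat on it, housing centres at x = 0, y = +-85, z = 26 mm.
- tray: Shallow grey open tray fixed on the table, 132 mm along x, 162 along y, 22 high, walls 6 mm (inside 120 by 150). Origin: middle of its underside, on the table; inner floor 6 mm above it; z up. The meter's 100 by 130 mm plate fits flat with 10 mm to spare on each side when the meter's x lies along the tray's x, either way round.
Things that resemble listed ones, but are neither listed nor needed, are in the scene too. What is shaped like the dial_meter but purple or yellow is not meant.

How it is judged:
On the way, in this order (a step that is already met when the one before it is completed fails the run):
1. the dial meter has been slid up the board to the wide ends of its keyholes, its plate still lying on the board (x of dial_meter_center in the frame of board above 0.015 m and z of dial_meter_center in the frame of board below 0.034 m).
2. it has been lifted clear of the stud heads (z of dial_meter_center in the frame of board above 0.056 m), for 0.1 s.
3. it has been lowered into the tray while still held, to within about 12 mm of the floor (x of dial_meter_center in the frame of tray between -0.02 and 0.02 m and y of dial_meter_center in the frame of tray between -0.02 and 0.02 m and z of dial_meter_center in the frame of tray below 0.044 m and contact force between the fingers and dial_meter above 0.5 N).
At the end, for the whole second after the job is handed in: The dial meter lies flat (within 0.08 rad) and face up inside the tray, its plate on the tray floor (housing centre less than 38 mm above the tray's underside and within 20 mm of the tray's middle along each tray axis), at rest and released; the plain meter is within 10 mm of where it hung (x of dial_meter_center in the frame of tray between -0.02 and 0.02 m and y of dial_meter_center in the frame of tray between -0.02 and 0.02 m and z of dial_meter_center in the frame of tray below 0.038 m and angle between dial_meter_center's own z axis and vertical below 0.08 rad and linear speed of dial_meter below 0.02 m/s and distance of plain_meter_center from where it was at the start of the episode below 0.01 m); the robot touches nothing.
It fails at once if the other meter is displaced by more than 15 mm (distance of plain_meter_center from where it was at the start of the episode above 0.015 m).
It also fails if it takes over 40 s, if anything falls off the work surface, if the arm or the gripper's body presses on something with over 40 N, if the wrist force passes 120 N, or if a joint passes its speed limit or range.

## Working session

There is one attempt and no reset: what is moved stays moved. The work goes in short steps, Python scripts to look and compute and a shell command to move; the robot and the scene stay as the last step left them, time stands still between calls to the robot, and variables do not carry over. Pictures are saved under pics/ and viewed, and the job is handed in when it is done.

```bash
ls; mkdir -p pics
python3 - <<'E'
from workcell import *
import cv2
o=get_obs();print(o)
for n in("scene","side","wrist"):
    c=read_camera(n);cv2.imwrite(f"pics/{n}0.png",c["color"])
    print(n,{k:v for k,v in c.items() if k!="color"})
E
```

```text
pics
{'clock': 0.0, 'joints': array([-1.25008482e+00,  3.59490963e-01,  1.51142681e+00, -2.61143912e-05,
        1.27248391e+00, -1.15065743e-01]), 'qd': array([ 1.42503665e-03,  1.91679091e-04, -5.34779764e-05,  1.03260504e-03,
       -1.52562863e-03,  1.19666024e-04]), 'joint_torque': array([ 9.75664880e-04, -5.15365720e+01, -2.70722365e+01,  6.75811619e-02,
        3.48457752e-02, -1.32510263e-04]), 'ee_pos': array([ 0.25305449, -0.54326889,  0.22182009]), 'orientation': array([-3.06555590e+00, -6.78737217e-01,  3.30470195e-04]), 'wrist_force': array([ 0.10762624,  0.19863067, -0.47958095]), 'ft_torque': array([ 0.05269699, -0.02011582, -0.02194322]), 'gripper_width': 0.08792207854173213}
scene {'fx': 475.0011944510624, 'fy': 475.0011944510624, 'cx': 255.21608137042068, 'cy': 198.0844838431556, 'D': array([-0.06883612,  0.        ,  0.        ,  0.        ,  0.        ]), 'eye': array([1.20286092, 1.11862855, 0.92933541]), 'attitude': array([-0.77099492, -2.4228169 ,  1.30873641])}
side {'fx': 491.35254963509095, 'fy': 491.35254963509095, 'cx': 249.8357126916538, 'cy': 193.78278210710968, 'D': array([0.06161232, 0.        , 0.        , 0.        , 0.        ]), 'eye': array([0.27947307, 1.19353949, 1.2901487 ]), 'attitude': array([-0.2179954 ,  2.85102561, -1.15292929])}
wrist {'fx': 316.07481146176, 'fy': 316.07481146176, 'cx': 256.5917435417481, 'cy': 191.6046586503554, 'D': array([0.00616765, 0.        , 0.        , 0.        , 0.        ]), 'mount': array([[-2.10524979e-04, -9.70280779e-01, -2.41981747e-01,
         6.50623432e-02],
       [ 9.99999945e-01, -1.42604471e-04, -2.98198485e-04,
         3.06908988e-04],
       [ 2.54828580e-04, -2.41981796e-01,  9.70280756e-01,
        -1.61894708e-01],
       [ 0.00000000e+00,  0.00000000e+00,  0.00000000e+00,
         1.00000000e+00]])}
```

View pics/scene0.png

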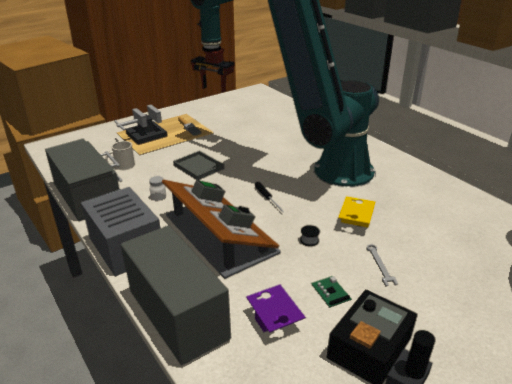

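View pics/side0.png

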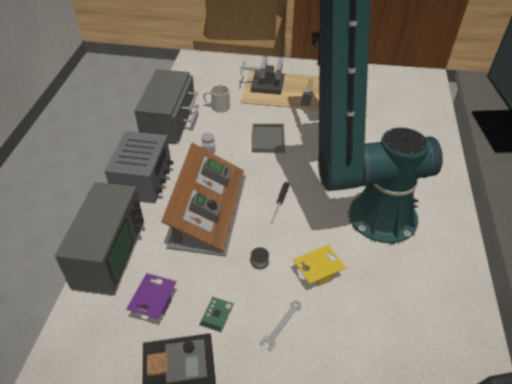

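View pics/wrist0.png

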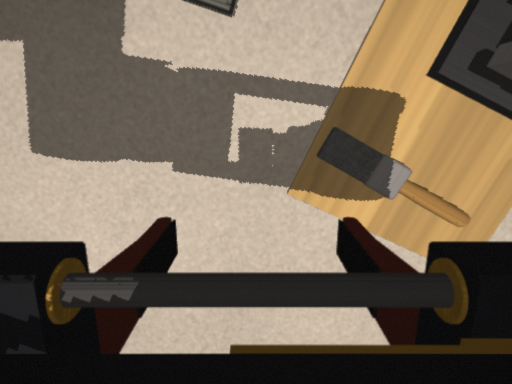

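```bash
python3 -c "
import workcell
print([ (k,getattr(workcell,k)) for k in dir(workcell) if not k.startswith('_')])
"
```

```text
[('PlanningError', <class 'workcell.PlanningError'>), ('finish_job', <function connect.<locals>.done at 0x7f4f0de6b7e0>), ('get_obs', <function make.<locals>.<lambda> at 0x7f4f0def8680>), ('grip_depth', 0.0187), ('read_camera', <function make.<locals>.drawn_camera at 0x7f4f0def8180>)]
```

The dial meter appears to be the one nearer the bottom of the side view (around pixel 205,207), with the plain one at (215,172). The tray is around (268,138). I'll zoom in to confirm.

Run:
```python
import cv2
s=cv2.imread("pics/scene0.png");d=cv2.imread("pics/side0.png")
cv2.imwrite("pics/zs.png",cv2.resize(s[145:275,155:285],None,fx=4.5,fy=4.5,interpolation=cv2.INTER_CUBIC))
cv2.imwrite("pics/zd.png",cv2.resize(d[115:255,155:295],None,fx=4.2,fy=4.2,interpolation=cv2.INTER_CUBIC))
```

```text
(no output)
```

View pics/zs.png

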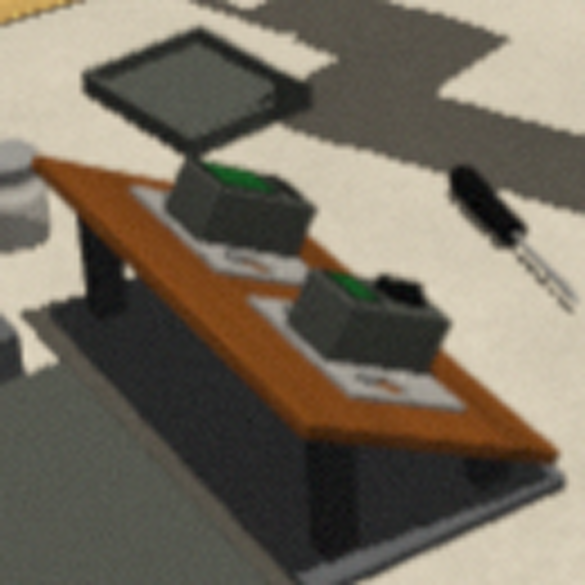

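View pics/zd.png

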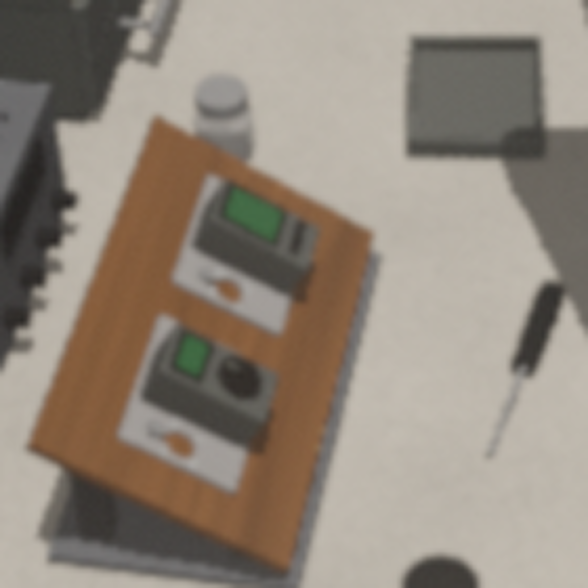

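The dial meter is the nearer (+y) one: dial at side pixel ~(212,205), plain meter at ~(217,167), tray at ~(268,138). Next I'll triangulate.

```bash
cat > h.py <<'E'
import cv2,numpy as np
from scipy.spatial.transform import Rotation as R
from workcell import *
def ray(c,p,T=None):
    K=np.array([[c["fx"],0,c["cx"]],[0,c["fy"],c["cy"]],[0,0,1]])
    u=cv2.undistortPoints(np.array([[p]],float),K,c["D"])[0,0]
    v=np.array([u[0],u[1],1.])
    if "eye" in c: Rm=R.from_rotvec(c["attitude"]).as_matrix();e=np.array(c["eye"])
    else:
        o=T; Rt=R.from_rotvec(o["orientation"]).as_matrix(); M=c["mount"]
        Rm=Rt@M[:3,:3]; e=np.array(o["ee_pos"])+Rt@M[:3,3]
    v=Rm@v; return e,v/np.linalg.norm(v)
def plane(r,z): e,v=r; return e+v*(z-e[2])/v[2]
def tri(r1,r2):
    A=np.zeros((3,3));b=np.zeros(3);
    for e,v in(r1,r2):
        P=np.eye(3)-np.outer(v,v);A+=P;b+=P@e
    x=np.linalg.solve(A,b)
    return x,[np.linalg.norm((np.eye(3)-np.outer(v,v))@(x-e)) for e,v in(r1,r2)]
E
python3 - <<'E'
from h import *
np.set_printoptions(precision=4,suppress=True)
C={}
Q={}
for n in("scene","side"):
    c=read_camera(n);C[n]=c;im=c["color"];hsv=cv2.cvtColor(im,cv2.COLOR_BGR2HSV)
    m=cv2.inRange(hsv,(5,110,60),(18,255,255))
    roi=np.zeros_like(m)
    if n=="scene": roi[170:260,155:285]=1
    else: roi[140:255,155:250]=1
    m=m*roi
    cs,_=cv2.findContours(m,cv2.RETR_EXTERNAL,cv2.CHAIN_APPROX_NONE)
    k=max(cs,key=cv2.contourArea);h=cv2.convexHull(k)
    for e in range(2,14):
        a=cv2.approxPolyDP(h,e,True)
        if len(a)<=5: break
    print(n,a[:,0].tolist(),cv2.contourArea(h))
    # tray dark outer
# click-based, zoom -> pixel (zoom z, offset): p = (q+.5)/z-.5+off
def ps(q): return (np.array(q)+.5)/4.5-.5+[155,145]
def pd(q): return (np.array(q)+.5)/4.2-.5+[155,115]
prs={"far top":((36,158),(155,118)),"near top":((308,432),(30,447)),"near low":((556,455),(288,568))}
for k,(a,b) in prs.items(): print(k,ps(a),pd(b),tri(ray(C["scene"],ps(a)),ray(C["side"],pd(b))))
print("far low on z=.035",plane(ray(C["side"],pd((372,233))),.035))
# tray rim outer corners z=.022
for q in((200,27),(312,88),(193,155),(84,80)): print("tray s",plane(ray(C["scene"],ps(q)),.022))
for q in((413,38),(540,38),(544,155),(407,155)): print("tray d",plane(ray(C["side"],pd(q)),.022))
E
```

```text
scene [[162, 180], [193, 186], [253, 223], [277, 247], [221, 241]] 2640.0
side [[192, 144], [242, 171], [222, 249], [163, 221]] 5138.0
far top [162.6111 179.7222] [191.5238 142.7143] (array([ 0.6981, -0.1272,  0.1401]), [np.float64(4.5736334796637134e-05), np.float64(4.573633479654992e-05)])
near top [223.0556 240.6111] [161.7619 221.0476] (array([0.7026, 0.2485, 0.136 ]), [np.float64(0.0004712921418904469), np.float64(0.00047129214189050277)])
near low [278.1667 245.7222] [223.1905 249.8571] (array([0.5137, 0.2485, 0.0285]), [np.float64(0.0001522621387703627), np.float64(0.00015226213877034622)])
far low on z=.035 [ 0.5094 -0.1235  0.035 ]
tray s [ 0.3981 -0.4368  0.022 ]
tray s [ 0.3753 -0.2801  0.022 ]
tray s [ 0.5147 -0.2418  0.022 ]
tray s [ 0.5299 -0.4095  0.022 ]
tray d [ 0.5172 -0.4212  0.022 ]
tray d [ 0.393 -0.44   0.022]
tray d [ 0.3706 -0.2659  0.022 ]
tray d [ 0.4967 -0.2467  0.022 ]
```

```bash
python3 -m pendant '{"travel":[[0.25,-0.17,-0.08],[0.5,-0.34,-0.16],[0.75,-0.5,-0.25],[1,-0.67,-0.25],[1,-0.67,-0.25],[1,-0.67,-0.25],[1,-0.67,-0.25],[1,-0.67,-0.25]],"turn":[0.05,0.1,0.15,0.2,0.2,0.2,0.2,0.2]}' 1
cat > look.py <<'E'
import sys
from h import *
import pickle
o=get_obs();c=read_camera("wrist");n=sys.argv[1]
cv2.imwrite(f"pics/{n}.png",c["color"]);pickle.dump((o,c),open(f"{n}.pkl","wb"))
print(o["clock"],o["ee_pos"],o["orientation"])
E
python3 look.py w1
```

```text
clock: 1.05
ee_pos: [0.3276, -0.4213, 0.2524]
orientation: [-3.136, -0.19, 0.0]
wrist_force: [0.7, 0.2, -0.3]
gripper_width: 0.088
1.05 [ 0.3276171  -0.42131895  0.25242886] [-3.13582856e+00 -1.89884215e-01  4.32209410e-04]
```

View pics/w1.png

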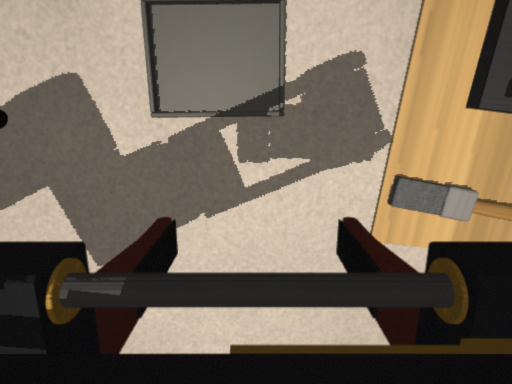

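```bash
python3 -m pendant '{"travel":[[0.17,-0.33,-0.1],[0.34,-0.67,-0.2],[0.4,-1,-0.3],[0.4,-1,-0.3],[0.4,-1,-0.3],[0.4,-1,-0.3],[0.4,-1,-0.3],[0.4,-1,-0.3]],"turn":[0,0,0,0,0,0,0,0]}'
python3 look.py w2
```

```text
clock: 1.9
ee_pos: [0.3609, -0.2964, 0.2881]
orientation: [-3.135, -0.189, 0.001]
wrist_force: [-0.3, -0.3, 0.0]
gripper_width: 0.0879
1.9 [ 0.36090394 -0.29636709  0.28814265] [-3.13526922e+00 -1.88677779e-01  1.03505606e-03]
```

View pics/w2.png

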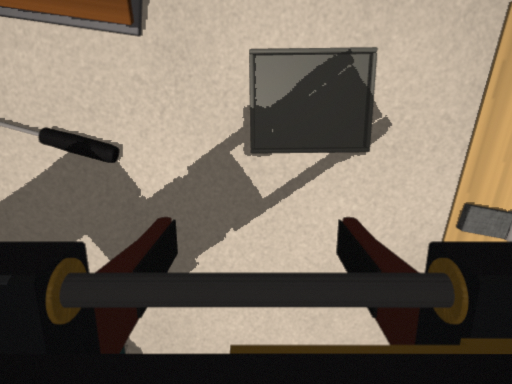

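Tray rim outer corners: about (249,48), (377,47), (370,153), (248,153).

Run:
```python
from h import *
import pickle
np.set_printoptions(precision=4,suppress=True)
o,c=pickle.load(open("w2.pkl","rb"))
P=[plane(ray(c,q,o),.022) for q in((249,48),(377,47.5),(370.5,153),(248,153))]
P=np.array(P);print(P,P.mean(0))
for i in range(4): d=P[(i+1)%4]-P[i];print(np.linalg.norm(d),np.degrees(np.arctan2(d[1],d[0])))
cv2.imwrite("pics/w2z.png",cv2.resize(c["color"][35:165,235:390],None,fx=4.5,fy=4.5,interpolation=cv2.INTER_CUBIC))
```

```text
[[ 0.5023 -0.2699  0.022 ]
 [ 0.5219 -0.4288  0.022 ]
 [ 0.3914 -0.4481  0.022 ]
 [ 0.3716 -0.2836  0.022 ]] [ 0.4468 -0.3576  0.022 ]
0.16003059044133755 -82.97925142370966
0.13191105390800997 -171.57122267486832
0.16573687023715328 96.86736940193121
0.13145065354432797 5.94654977881635
```

View pics/w2z.png

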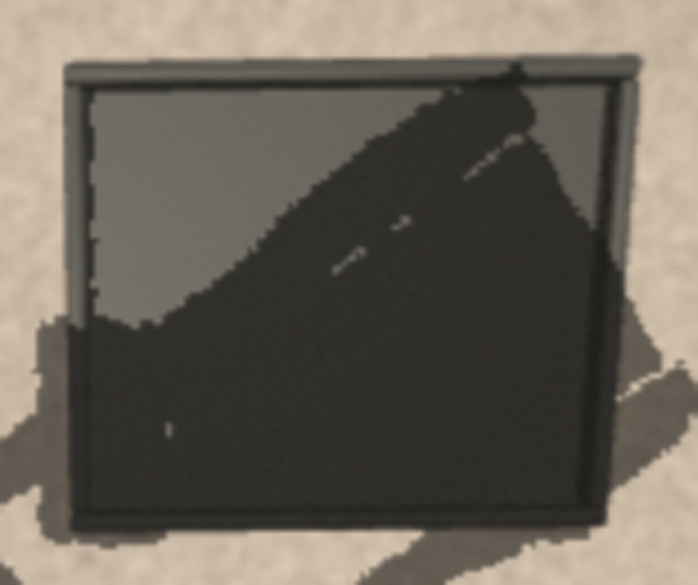

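```bash
python3 -m pendant '{"travel":[[0.15,-0.33,-0.03],[0.3,-0.67,-0.06],[0.42,-1,-0.1],[0.42,-1,-0.1],[0.42,-1,-0.1],[0.42,-1,-0.1],[0.42,-1,-0.1],[0.42,-1,-0.1]],"turn":[0.04,0.08,0.085,0.085,0.085,0.085,0.085,0.085]}'
python3 -m pendant '{"travel":[[0.1,-0.33,0],[0.2,-0.67,0],[0.29,-1,0],[0.29,-1,0],[0.29,-1,0],[0.29,-1,0],[0.29,-1,0],[0.29,-1,0]],"turn":[0,0,0,0,0,0,0,0]}'
python3 -m pendant '{"travel":[[0.1,-0.33,0],[0.2,-0.67,0],[0.29,-1,0],[0.29,-1,0],[0.29,-1,0],[0.29,-1,0],[0.29,-1,0],[0.29,-1,0]],"turn":[0,0,0,0,0,0,0,0]}'
python3 look.py w3
```

```text
clock: 2.75
ee_pos: [0.3964, -0.1713, 0.3004]
orientation: [-3.141, 0.022, 0.001]
wrist_force: [0.6, 0.6, -0.0]
gripper_width: 0.0878
clock: 3.55
ee_pos: [0.4327, -0.0517, 0.3006]
orientation: [3.141, -0.022, -0.0]
wrist_force: [-0.2, -0.6, 0.1]
gripper_width: 0.0879
clock: 4.35
ee_pos: [0.469, 0.0679, 0.3008]
orientation: [3.141, -0.022, 0.0]
wrist_force: [1.4, 0.2, 0.2]
gripper_width: 0.0875
4.35 [0.4689624  0.06785593 0.30076343] [ 3.14142354e+00 -2.15521160e-02  8.23859573e-05]
```

View pics/w3.png

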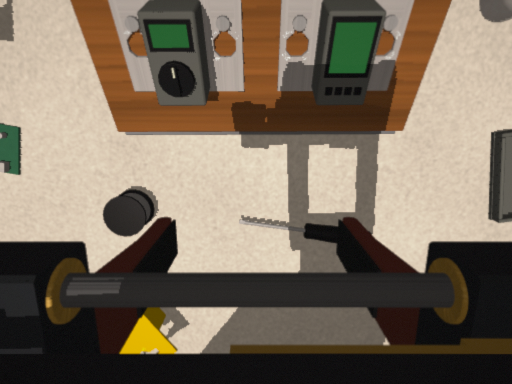

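The dial meter hangs at left (display (168,38), dial (178,79)), and the plain one is at right. I'll move closer for a second view.

```bash
python3 -m pendant '{"travel":[[0.2,-0.33,0],[0.4,-0.65,0],[0.5,-0.65,0],[0.5,-0.65,0],[0.5,-0.65,0],[0.5,-0.65,0],[0.5,-0.65,0],[0.5,-0.65,0]],"turn":[0,0,0,0,0,0,0,0]}'
python3 look.py w4
python3 - <<'E'
import cv2
a=cv2.imread("pics/w3.png");cv2.imwrite("pics/w3z.png",cv2.resize(a[0:145,75:275],None,fx=4,fy=4,interpolation=cv2.INTER_CUBIC))
E
```

```text
clock: 5.2
ee_pos: [0.5296, 0.1456, 0.3009]
orientation: [-3.141, 0.02, -0.0]
wrist_force: [-0.2, 0.9, 0.7]
gripper_width: 0.0879
5.2 [0.52956048 0.14558144 0.30093421] [-3.14149255e+00  2.00745968e-02 -2.01031387e-04]
```

View pics/w4.png

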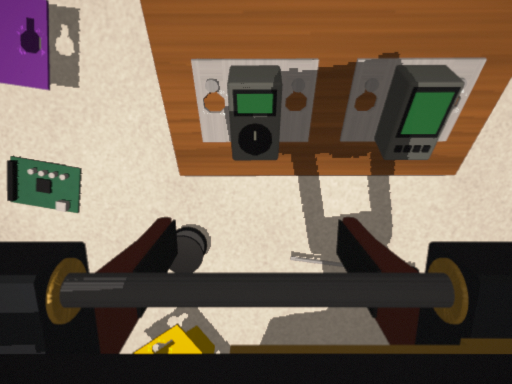

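View pics/w3z.png

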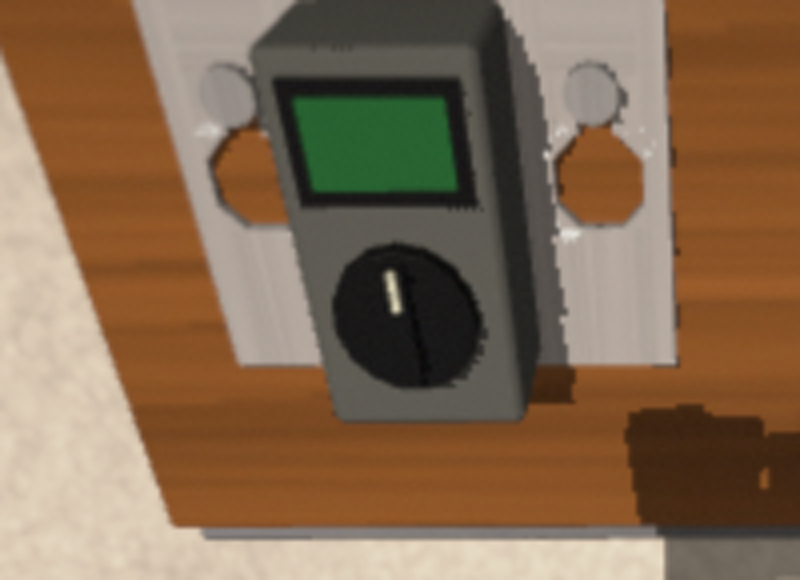

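Run:
```python
import cv2
a=cv2.imread("pics/w4.png");cv2.imwrite("pics/w4z.png",cv2.resize(a[45:185,165:335],None,fx=4.2,fy=4.2,interpolation=cv2.INTER_CUBIC))
```

```text
(no output)
```

View pics/w4z.png

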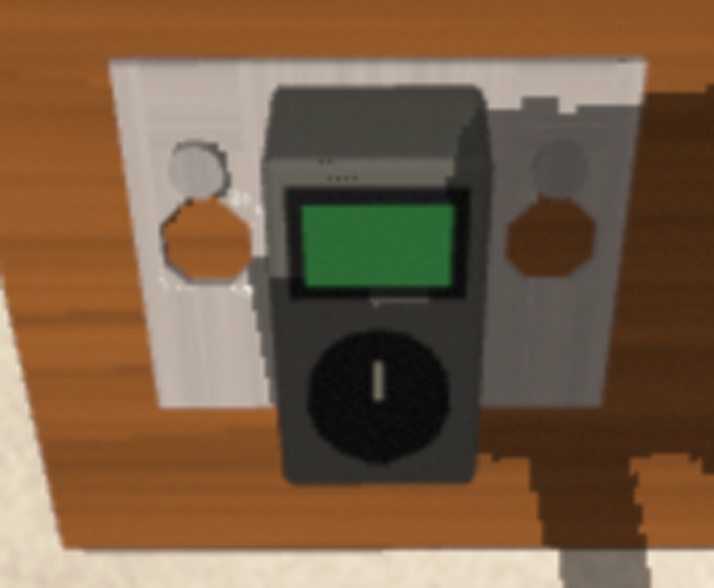

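Run:
```python
from h import *
import pickle
np.set_printoptions(precision=4,suppress=True)
o3,c3=pickle.load(open("w3.pkl","rb"));o4,c4=pickle.load(open("w4.pkl","rb"))
p3=lambda q:(np.array(q)+.5)/4-.5+[75,0]
p4=lambda q:(np.array(q)+.5)/4.2-.5+[165,45]
D={"board LL":((175,524),(63,548)),"studL":((228,95),(199,170)),"studR":((592,95),(560,170)),"holeR":((600,176),(551,239)),
"plateBL":((240,365),(160,407)),"plateBR":((678,365),(602,407)),"faceBL":((340,418),(288,482)),"faceBR":((524,418),(474,482)),"faceTL":((253,48),(265,160)),"faceTR":((472,48),(489,160))}
X={}
for k,(a,b) in D.items():
    X[k],r=tri(ray(c3,p3(a),o3),ray(c4,p4(b),o4));print(k,X[k],r[0])
# refine using known heights from w4 alone; board z=.09 frame
ch={"studL":.09+.025*.5+.010*.866,"studR":.09+.025*.5+.010*.866,"plateBL":.09-.05*.5+.004*.866,"plateBR":.09-.05*.5+.004*.866,
"faceBL":.09-.046*.5+.048*.866,"faceBR":.09-.046*.5+.048*.866,"faceTL":.09+.046*.5+.048*.866,"faceTR":.09+.046*.5+.048*.866,"board LL":.035}
for k,z in ch.items(): print(k,"w4",plane(ray(c4,p4(D[k][1]),o4),z),"w3",plane(ray(c3,p3(D[k][0]),o3),z))
```

```text
board LL [0.5131 0.2512 0.034 ] 0.0005259977503005783
studL [0.6235 0.1912 0.1111] 0.0002798736611521083
studR [0.6228 0.0998 0.1084] 3.49576076740123e-05
holeR [0.6066 0.1    0.0937] 0.0001844899323054032
plateBL [0.5612 0.2113 0.0682] 0.00014268281526176832
plateBR [0.5595 0.0811 0.068 ] 0.0001491022286903516
faceBL [0.5444 0.1711 0.1086] 0.00026375225750243953
faceBR [0.5438 0.1214 0.1093] 0.0001800927292946365
faceTL [0.6225 0.1709 0.1506] 0.0001708323322387558
faceTR [0.6213 0.1214 0.154 ] 0.0002129984385464692
studL w4 [0.6237 0.191  0.1112] w3 [0.6233 0.1914 0.1112]
studR w4 [0.6225 0.1002 0.1112] w3 [0.6221 0.0996 0.1112]
plateBL w4 [0.5611 0.2114 0.0685] w3 [0.5613 0.2111 0.0685]
plateBR w4 [0.5594 0.0812 0.0685] w3 [0.5596 0.081  0.0685]
faceBL w4 [0.5442 0.1713 0.1086] w3 [0.5446 0.171  0.1086]
faceBR w4 [0.5435 0.1214 0.1086] w3 [0.544  0.1214 0.1086]
faceTL w4 [0.6221 0.1706 0.1546] w3 [0.6216 0.1694 0.1546]
faceTR w4 [0.6214 0.1213 0.1546] w3 [0.621  0.1214 0.1546]
board LL w4 [0.5129 0.2513 0.035 ] w3 [0.5136 0.2504 0.035 ]
```

```bash
python3 -m pendant '{"travel":[[0.2,-0.01,0.1],[0.4,-0.01,0.3],[0.495,-0.01,0.6],[0.495,-0.01,0.9],[0.495,-0.01,0.9],[0.495,-0.01,0.9],[0.495,-0.01,0.9],[0.495,-0.01,0.9]],"turn":[0,0,0,0,0,0,0,0]}' 1
python3 look.py w5
```

```text
clock: 6.05
ee_pos: [0.5907, 0.147, 0.1951]
orientation: [-3.141, 0.018, -0.006]
wrist_force: [-0.4, 0.1, 0.4]
gripper_width: 0.0878
6.05 [0.59074597 0.1469904  0.19508226] [-3.14086415  0.01848698 -0.00613746]
```

View pics/w5.png

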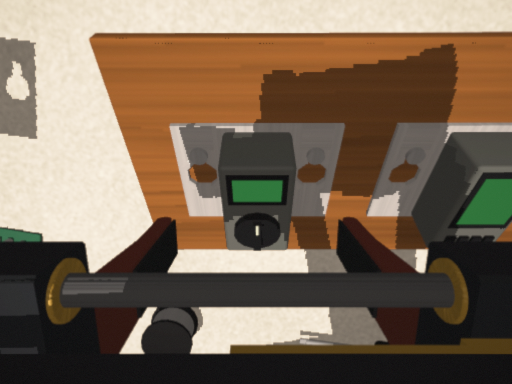

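The dial is centred between the fingers (257,230). Descending.

```bash
python3 -m pendant '{"travel":[[0,0,0.15],[0,0,0.3],[0,0,0.45],[0,0,0.6],[0,0,0.7],[0,0,0.75],[0,0,0.75],[0,0,0.75]],"turn":[0,0,0,0,0,0,0,0]}' 1
python3 -c "
from workcell import *
o=get_obs();print(o['ee_pos'],o['orientation'],o['wrist_force'])"
```

```text
clock: 6.9
ee_pos: [0.5901, 0.1469, 0.1035]
orientation: [-3.141, 0.018, -0.002]
wrist_force: [-0.5, 0.6, 0.3]
gripper_width: 0.0879
[0.59006827 0.14686061 0.10347188] [-3.14129364e+00  1.84976595e-02 -1.91563004e-03] [-0.53414432  0.63313299  0.25382318]
```

```bash
python3 -m pendant '{"travel":[[0,0,0],[0,0,0],[0,0,0],[0,0,0],[0,0,0],[0,0,0],[0,0,0],[0,0,0]],"turn":[0,0,0,0,0,0,0,0]}' 0
python3 look.py w6
```

```text
clock: 7.7
ee_pos: [0.5895, 0.1467, 0.1028]
orientation: [-3.141, 0.019, -0.0]
wrist_force: [-1.3, -1.2, 1.4]
gripper_width: 0.0517
7.7 [0.58947506 0.14672624 0.10279068] [-3.14144394e+00  1.86784105e-02 -9.16658538e-05]
```

View pics/w6.png

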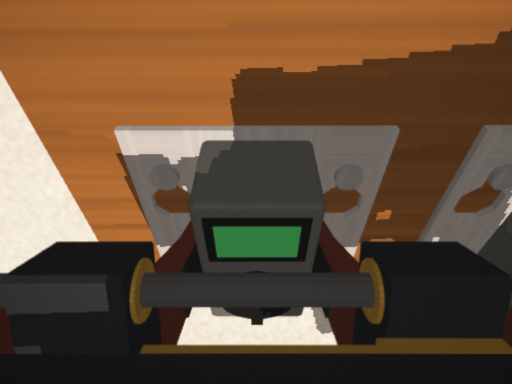

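Gripped (51.7 mm). Sliding 23 mm up the slope.

```bash
python3 -m pendant '{"travel":[[0.03,0,-0.017],[0.06,0,-0.034],[0.09,0,-0.051],[0.12,0,-0.068],[0.145,0,-0.083],[0.166,0,-0.096],[0.166,0,-0.096],[0.166,0,-0.096]],"turn":[0,0,0,0,0,0,0,0]}' 0
python3 look.py w7
```

```text
clock: 8.55
ee_pos: [0.6093, 0.1465, 0.1142]
orientation: [-3.142, 0.019, 0.0]
wrist_force: [-4.6, -0.3, 1.3]
gripper_width: 0.0518
8.55 [0.60927616 0.14645138 0.11422174] [-3.14151553e+00  1.87019313e-02  3.96778176e-04]
```

View pics/w7.png

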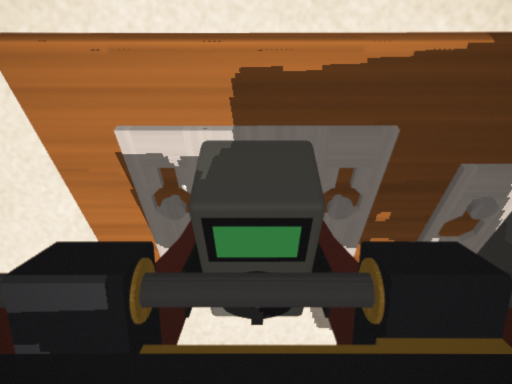

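The stud heads now show inside the wide ends (at about (172,205) and (343,205)). Lifting along the board normal.

```bash
python3 -m pendant '{"travel":[[-0.02,0,-0.035],[-0.05,0,-0.087],[-0.08,0,-0.139],[-0.11,0,-0.19],[-0.14,0,-0.243],[-0.17,0,-0.295],[-0.2,0,-0.346],[-0.2,0,-0.346]],"turn":[0,0,0,0,0,0,0,0]}' 0
python3 look.py w8
```

```text
clock: 9.4
ee_pos: [0.5854, 0.1469, 0.1569]
orientation: [-3.141, 0.018, -0.002]
wrist_force: [0.1, 0.5, -2.4]
gripper_width: 0.0517
9.4 [0.58541915 0.14693236 0.15687397] [-3.14122042e+00  1.84356810e-02 -2.17765766e-03]
```

View pics/w8.png

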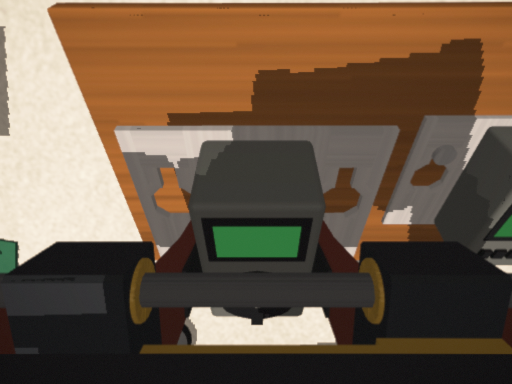

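```bash
python3 - <<'E'
from h import *
import pickle
np.set_printoptions(precision=4,suppress=True)
o,c=pickle.load(open("w2.pkl","rb"))
P=np.array([plane(ray(c,q,o),.022) for q in((249,49),(376.7,47.2),(369.3,150.8),(250.6,152))])
print(P.mean(0))
for i in range(4): d=P[(i+1)%4]-P[i];print(np.linalg.norm(d),np.degrees(np.arctan2(d[1],d[0])))
o,c=pickle.load(open("w1.pkl","rb"))
print(plane(ray(c,(283.5,115.5),o),.022),plane(ray(c,(152.5,116),o),.022))
E
python3 -m pendant '{"travel":[[-0.05,0,-0.15],[-0.15,0,-0.3],[-0.3,0,-0.45],[-0.45,0,-0.6],[-0.6,0,-0.75],[-0.75,0,-0.9],[-0.85,0,-0.9],[-0.85,0,-0.9]],"turn":[0,0,0,0,0,0,0,0]}' 0
python3 -m pendant '{"travel":[[0,0.1,0],[0,0.25,0],[0,0.4,0],[0,0.55,0],[0,0.7,0],[0,0.85,0],[0,1,0],[0,1,0]],"turn":[0,0,0,0,0,0,0,0]}' 0
```

```text
[ 0.4477 -0.3578  0.022 ]
0.15964143163937985 -82.43914433156603
0.12925443491992736 -172.1919312840046
0.16033831191121337 97.44540218820791
0.1289302181404731 7.499145034708981
[ 0.393  -0.4465  0.022 ] [ 0.3733 -0.2897  0.022 ]
clock: 10.25
ee_pos: [0.4819, 0.148, 0.2634]
orientation: [-3.141, 0.018, 0.001]
wrist_force: [0.0, 0.1, -3.5]
gripper_width: 0.0519
clock: 11.05
ee_pos: [0.4823, 0.0253, 0.2626]
orientation: [3.14, -0.023, -0.002]
wrist_force: [0.4, 0.7, -2.6]
gripper_width: 0.0517
```

```bash
python3 -m pendant '{"travel":[[0,0.15,0],[0,0.3,0],[0,0.45,0],[0,0.6,0],[0,0.75,0],[0,0.9,0],[0,1,0],[0,1,0]],"turn":[0,0,0,0,0,0,0,0]}' 0
python3 -m pendant '{"travel":[[0,0.15,0],[0,0.3,0],[-0.05,0.45,0],[-0.1,0.6,0],[-0.15,0.75,0],[-0.2,0.9,0],[-0.25,1,0],[-0.25,1,0]],"turn":[0,0,-0.02,-0.04,-0.06,-0.08,-0.09,-0.09]}' 0
python3 look.py w9
```

```text
clock: 11.85
ee_pos: [0.4808, -0.0932, 0.2631]
orientation: [-3.141, 0.021, 0.001]
wrist_force: [-0.6, 1.0, -2.3]
gripper_width: 0.052
clock: 12.65
ee_pos: [0.4488, -0.2121, 0.2634]
orientation: [-3.135, -0.201, 0.001]
wrist_force: [0.2, 0.6, -2.3]
gripper_width: 0.0521
12.65 [ 0.44883972 -0.21205337  0.26341032] [-3.13477825e+00 -2.01176086e-01  6.41920381e-04]
```

View pics/w9.png

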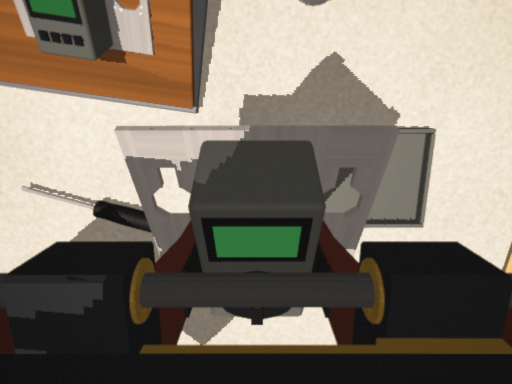

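```bash
python3 -m pendant '{"travel":[[-0.06,0.15,0],[-0.12,0.3,0],[-0.18,0.45,0],[-0.24,0.6,0],[-0.3,0.75,0],[-0.36,0.9,0],[-0.36,0.9,0],[-0.36,0.9,0]],"turn":[0,0,0,0,0,0,0,0]}' 0
python3 -m pendant '{"travel":[[0,0.1,0.1],[0,0.2,0.25],[0,0.31,0.4],[0,0.31,0.55],[0,0.31,0.7],[0,0.31,0.85],[0,0.31,0.95],[0,0.31,0.95]],"turn":[0,0,0,0,0,0,0,0]}' 0
python3 look.py w10
python3 - <<'E'
from h import *
for n in("scene","side"):cv2.imwrite(f"pics/{n}1.png",read_camera(n)["color"])
E
```

```text
clock: 13.5
ee_pos: [0.4207, -0.3232, 0.2634]
orientation: [-3.134, -0.202, -0.0]
wrist_force: [0.0, -0.4, -2.1]
gripper_width: 0.0517
clock: 14.3
ee_pos: [0.4242, -0.3597, 0.1475]
orientation: [-3.132, -0.204, 0.004]
wrist_force: [0.2, -0.4, -2.4]
gripper_width: 0.0517
14.3 [ 0.42420955 -0.35972807  0.14746546] [-3.13161654 -0.20387949  0.0039631 ]
```

View pics/w10.png

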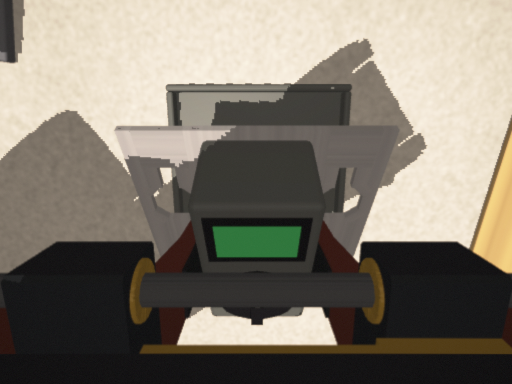

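View pics/scene1.png

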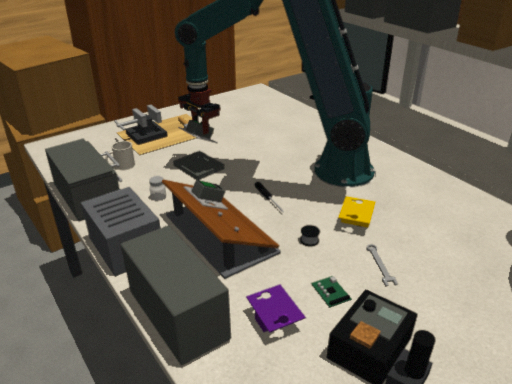

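Run:
```python
from h import *
import pickle
np.set_printoptions(precision=4,suppress=True)
o,c=pickle.load(open("w10.pkl","rb"))
a=plane(ray(c,(167,86.5),o),.022);b=plane(ray(c,(351,86.5),o),.022)
print(a,b,np.linalg.norm(a-b)); d=(a-b)/np.linalg.norm(a-b); x=np.array([d[1],-d[0],0]);print("yaw",np.degrees(np.arctan2(x[1],x[0])))
ctr=(a+b)/2-.066*x; print("centre",ctr)
Rt=R.from_rotvec(o["orientation"]).as_matrix();print("in tool",Rt.T@(ctr-o["ee_pos"]))
```

```text
[ 0.5003 -0.2716  0.022 ] [ 0.5208 -0.4292  0.022 ] 0.1589090388455793
yaw 7.420229439563338
centre [ 0.4451 -0.359   0.022 ]
in tool [0.0211 0.0024 0.1254]
```

```bash
python3 -m pendant '{"travel":[[-0.01,0.01,0.12],[-0.01,0.02,0.24],[-0.01,0.02,0.36],[-0.01,0.02,0.48],[-0.01,0.02,0.6],[-0.01,0.02,0.68],[-0.01,0.02,0.7],[-0.01,0.02,0.7]],"turn":[0,0,0,0,0,0,0,0]}' 0
python3 look.py w11
```

```text
clock: 15.25
ee_pos: [0.4244, -0.3639, 0.066]
orientation: [3.135, 0.203, 0.0]
wrist_force: [1.4, -0.5, -3.5]
gripper_width: 0.0519
15.25 [ 0.42439259 -0.36392798  0.0659879 ] [3.13474953e+00 2.03305832e-01 4.51317489e-04]
```

View pics/w11.png

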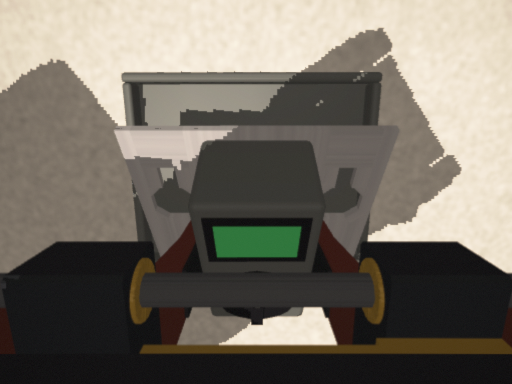

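```bash
python3 -m pendant '{"travel":[[0,-0.02,0.03],[0,-0.02,0.06],[0,-0.02,0.09],[0,-0.02,0.12],[0,-0.02,0.15],[0,-0.02,0.165],[0,-0.02,0.165],[0,-0.02,0.165]],"turn":[0,0,0,0,0,0,0,0]}' 0
python3 look.py w12; python3 -c "
from h import *
c=read_camera('side');cv2.imwrite('pics/sd12.png',cv2.resize(c['color'][90:190,220:370],None,fx=4.5,fy=4.5,interpolation=cv2.INTER_CUBIC))"
```

```text
clock: 16.1
ee_pos: [0.4238, -0.3614, 0.0458]
orientation: [-3.135, -0.203, 0.0]
wrist_force: [0.5, 0.0, -1.8]
gripper_width: 0.0521
16.1 [ 0.4238223  -0.36136358  0.04584708] [-3.13489314e+00 -2.03184589e-01  8.08411525e-05]
```

View pics/w12.png

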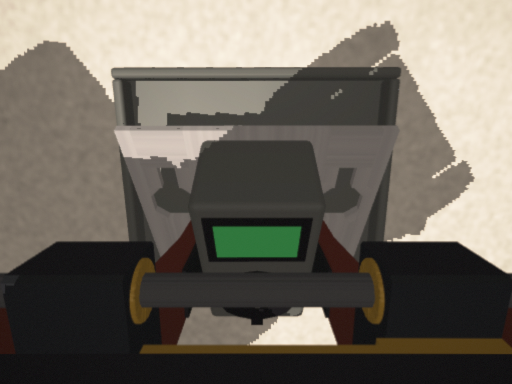

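View pics/sd12.png

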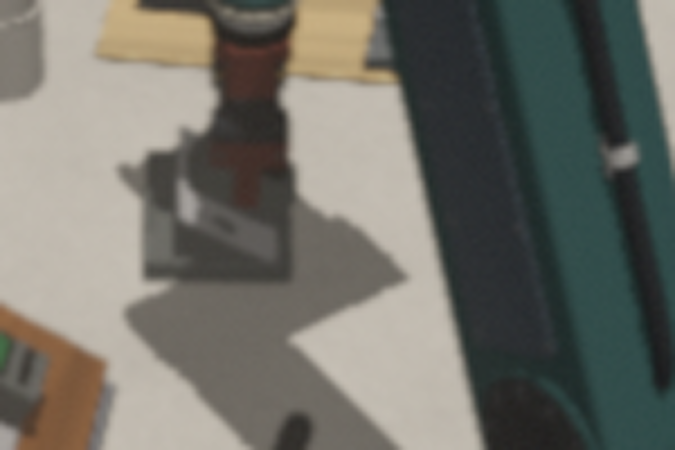

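```bash
python3 -m pendant '{"travel":[[0,0,0.018],[0.015,0,0.032],[0.03,0,0.042],[0.045,0,0.05],[0.06,0,0.06],[0.08,0,0.074],[0.1,0,0.09],[0.115,0,0.1]],"turn":[0,0,0,0,0,0,0,0]}' 0
python3 look.py w13
```

```text
clock: 17.0
ee_pos: [0.438, -0.3598, 0.035]
orientation: [3.134, 0.204, 0.001]
wrist_force: [-0.6, 0.7, 8.5]
gripper_width: 0.0522
17.0 [ 0.43796036 -0.35984185  0.03498021] [3.13414358e+00 2.03765087e-01 7.79416224e-04]
```

View pics/w13.png

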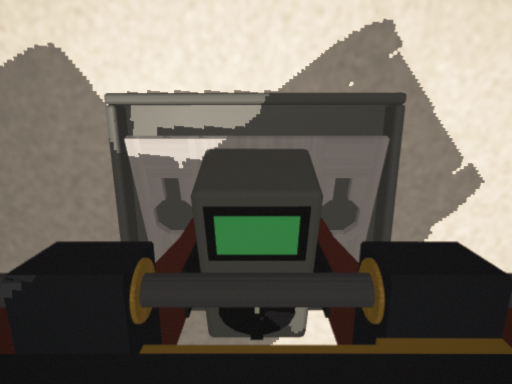

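```bash
python3 -m pendant '{"travel":[[0.015,0,0.015],[0.03,0,0.03],[0.045,0,0.045],[0.058,0,0.06],[0.068,0,0.075],[0.076,0,0.09],[0.08,0,0.102],[0.08,0,0.105]],"turn":[0,0,0,0,0,0,0,0]}' 0
python3 look.py w14
```

```text
clock: 17.85
ee_pos: [0.4491, -0.3585, 0.0227]
orientation: [3.134, 0.202, 0.005]
wrist_force: [4.7, 5.0, 10.6]
gripper_width: 0.0518
17.85 [ 0.44906906 -0.35845542  0.02270959] [3.13401308 0.20237641 0.00509468]
```

View pics/w14.png

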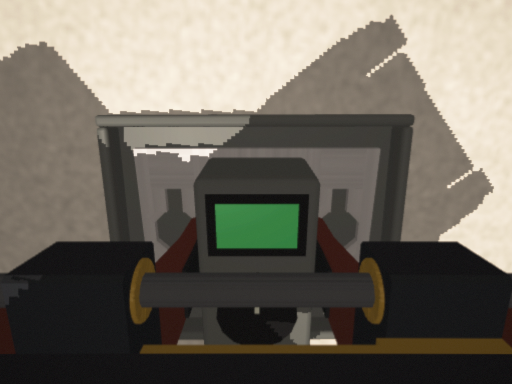

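```bash
python3 -m pendant '{"travel":[[0,0,0.01],[0,0,0.01],[0,0,0.01],[0,0,0.01],[0,0,0.01],[0,0,0.01],[0,0,0.01],[0,0,0.01]],"turn":[0,0,0,0,0,0,0,0]}' 0
python3 look.py w15; python3 -c "
from h import *
import pickle
o,c=pickle.load(open('w15.pkl','rb'));im=c['color']
cv2.imwrite('pics/w15z.png',cv2.resize(im[100:345,90:425],None,fx=2.3,fy=2.3))
c=read_camera('side');cv2.imwrite('pics/sd15.png',cv2.resize(c['color'][90:190,220:370],None,fx=4.5,fy=4.5,interpolation=cv2.INTER_CUBIC))"
```

```text
clock: 18.7
ee_pos: [0.4495, -0.3587, 0.0217]
orientation: [3.134, 0.202, 0.006]
wrist_force: [4.1, 3.1, 9.3]
gripper_width: 0.052
18.7 [ 0.44948356 -0.35867112  0.02168091] [3.133596   0.20175076 0.00639922]
```

View pics/w15z.png

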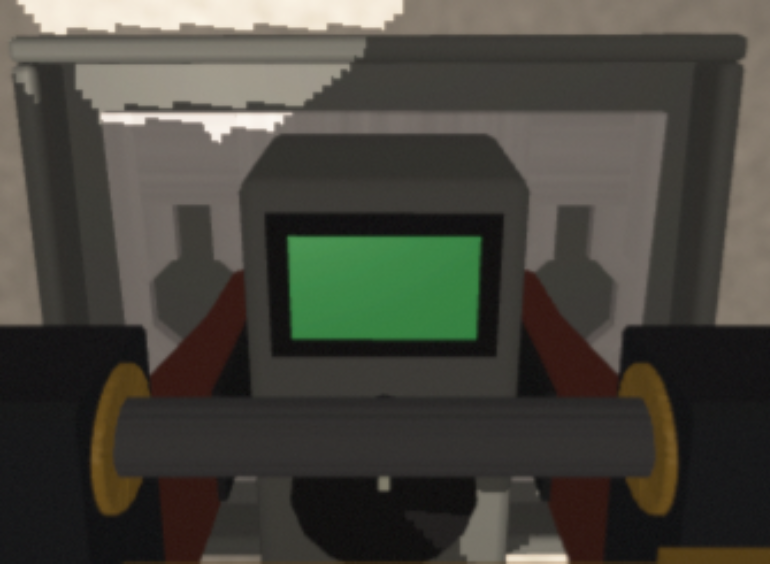

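View pics/sd15.png

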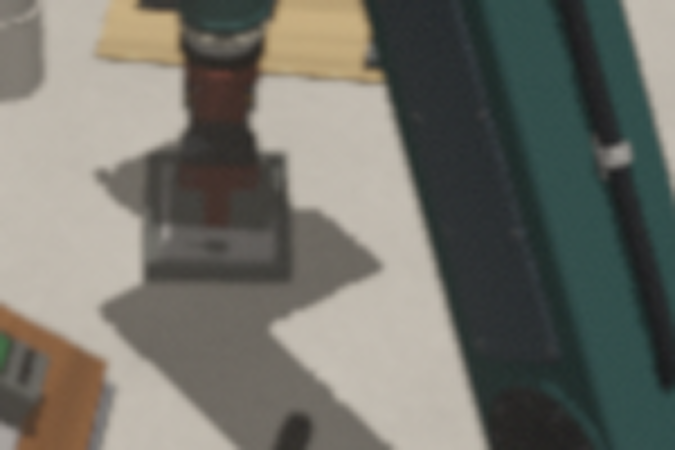

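The plate looks flat on the tray floor with gaps all round. Releasing, then going up.

```bash
python3 -m pendant '{"travel":[[0,0,0],[0,0,0],[0,0,0],[0,0,0],[0,0,0],[0,0,0],[0,0,0],[0,0,0]],"turn":[0,0,0,0,0,0,0,0]}' 1
python3 -m pendant '{"travel":[[0,0,-0.05],[0,0,-0.15],[0,0,-0.3],[0,0,-0.45],[0,0,-0.6],[0,0,-0.75],[0,0,-0.9],[0,0,-1]],"turn":[0,0,0,0,0,0,0,0]}' 1
python3 -m pendant '{"travel":[[-0.2,0,-0.15],[-0.4,0,-0.3],[-0.6,0,-0.5],[-0.6,0,-0.7],[-0.6,0,-0.7],[-0.6,0,-0.7],[-0.6,0,-0.7],[-0.6,0,-0.7]],"turn":[0,0,0,0,0,0,0,0]}' 1
python3 look.py w16; python3 -c "
from h import *
c=read_camera('side');cv2.imwrite('pics/sd16.png',cv2.resize(c['color'][110:250,155:305],None,fx=4,fy=4,interpolation=cv2.INTER_CUBIC))"
```

```text
clock: 19.6
ee_pos: [0.447, -0.3583, 0.0201]
orientation: [-3.135, -0.203, 0.0]
wrist_force: [0.1, -0.6, 0.3]
gripper_width: 0.0879
clock: 20.4
ee_pos: [0.4476, -0.3588, 0.1425]
orientation: [3.133, 0.203, 0.003]
wrist_force: [0.4, -0.3, 0.2]
gripper_width: 0.0882
clock: 21.2
ee_pos: [0.3754, -0.3668, 0.2228]
orientation: [-3.133, -0.204, 0.002]
wrist_force: [-0.3, -0.2, -1.2]
gripper_width: 0.0879
21.2 [ 0.37539538 -0.36682169  0.22284145] [-3.13290487e+00 -2.03930750e-01  2.05187346e-03]
```

View pics/w16.png

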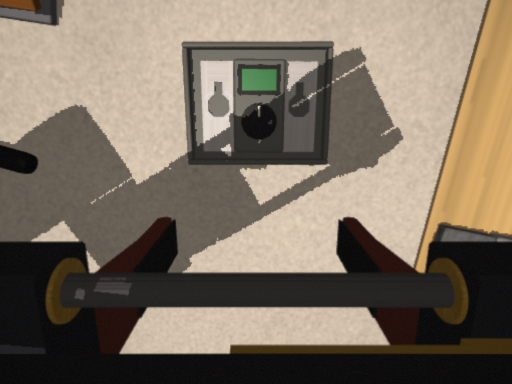

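View pics/sd16.png

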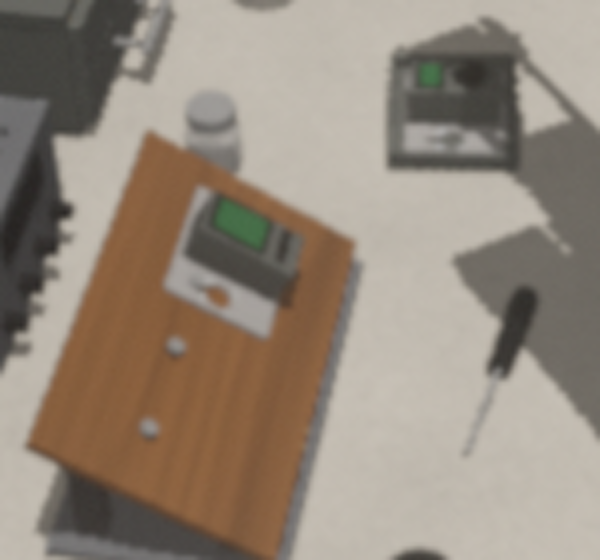

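Run:
```python
from h import *
import pickle
np.set_printoptions(precision=4,suppress=True)
o,c=pickle.load(open("w16.pkl","rb"))
cv2.imwrite('pics/w16z.png',cv2.resize(c["color"][35:170,175:340],None,fx=4.4,fy=4.4,interpolation=cv2.INTER_CUBIC))
a=cv2.imread("pics/side0.png");b=read_camera("side")["color"]
for im in(a,b):
    m=cv2.inRange(cv2.cvtColor(im,cv2.COLOR_BGR2HSV),(45,90,40),(80,255,255));m[:150]=0;m[185:]=0;m[:,:195]=0;m[:,235:]=0
    M=cv2.moments(m,True);print(M["m00"],M["m10"]/M["m00"],M["m01"]/M["m00"])
```

```text
46.0 214.58695652173913 165.5
39.0 214.66666666666666 165.48717948717947
```

View pics/w16z.png

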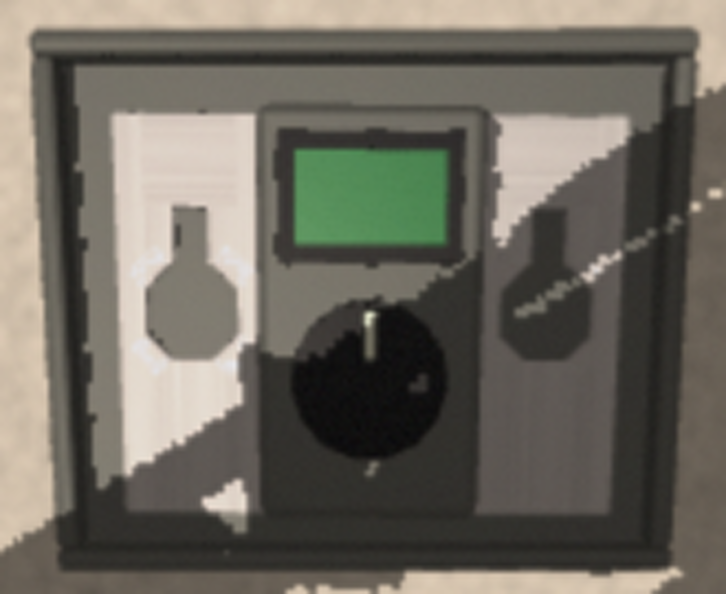

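The meter lies flat in the tray with margins on all sides, and the plain meter has not moved. Handing in.

```bash
python3 -c "
from workcell import *
print(get_obs()['wrist_force']);print(finish_job())"
```

```text
[-0.56517774 -0.42470111 -0.48030773]
the job is handed in; nothing more can be done
None
```

The dial meter is in the shallow tray, flat and face up, released with the gripper well clear. I handed the job in after about 21 s of the 40 s; `finish_job()` gives no verdict.

- **Taking it down:** I gripped the housing across y and slid it 23 mm up the slope. The wrist picture showed the stud heads in the wide ends of the keyholes, and I then lifted it 48 mm along the board normal.
- **Laying it in the tray:** The tool always points straight down, so the meter kept its 30° board tilt in the grip. I set its lower edge on the tray floor and moved the gripper forward and down so it pivoted flat. The fingers stayed closed until it was down, with about 11 N on the wrist.
- **Last checks:** The wrist picture shows the plate flat on the floor with a gap on every side. By the grasp pose the meter is within about 3 mm of the tray's middle. I judged the flatness by eye and did not measure it as an angle.
- **Plain meter:** Its display centroid in the side view moved less than 0.1 pixel from the start, so it is still hanging where it was.
- **Disagreements:** My first board corners from the fixed cameras came out about 7 mm too low, so I used the wrist views, which matched the given heights to about 1 mm (4 mm at one corner). Tray centre estimates from different views differed by 2–3 mm.

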